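# Close the lubricator's oil filler with its bayonet cap

### The arm

A 6-joint arm with a two-finger parallel gripper is mounted at the origin on a cart in front of the work surface, level with it; the furniture and walls round the work are solid. World frame = base frame: x ahead of the robot, y to its left, z up, the work surface at z = 0. Lengths are in m, angles in rad, forces in N, time in s.
With the tool pointing down it reaches from about 0.3 to 0.875 m from the base axis. Payload 6.4 kg.
Tool frame: the origin (TCP) lies midway between the tips of the shut fingers; the grasp point (between the pads) lies 19 mm behind it; z points along the fingers, y is the line along which they close (so a half turn about z gives the same grasp; the last joint's range is limited). The gripper opens to 85 mm and grips with 20 to 120 N. Pads are 22 mm wide; open, the fingers measure 114 mm over their backs; the gripper's body (76 mm by 85 mm) begins 54 mm behind the grasp point. The pads swing forward as they close: fully open they stand 13 mm farther back than shut.
Start: joints at [0.927, 0.181, 1.607, -0, 1.354, -0.206], TCP at [0.244, 0.521, 0.231] pointing down, gripper open.
Joint ranges: [-2.99, 2.99], [-0.89, 2.07], [0.3, 2.58], [-1.14, 4.28], [0, 2.63], [-3.12, 3.12]. Speed limits (rad/s): [2.57, 2.57, 3.01, 3.14, 3.14, 3.14].

### API

Orientations are given as a unit quaternion [w, x, y, z].
In Python, from bench import sensors, vision, ctrl gives the robot as it stands.
- The arm moves only by the tool carry_out, never from a script. Its argument "deltas" is text: rows parted by semicolons, each of 7 numbers parted by spaces: the shift along the tool's x, y, z in mm, then the turn, a rotation vector about the tool's x, y, z in rad, then the closure, from 0 (fully open) to 1 (shut). In form: tx ty tz ax ay az claw; .... A call has 1 to 12 rows; each row is the pose to reach, as a shift and turn from the pose commanded when the call began, along the tool's axes at that moment; what a row does not reach only later rows make up. A row lasts 1/8 s, in which the tool goes at most 62.5 mm and 10.7 degrees, less where a joint would pass 70% of its speed; a pose out of reach is approached as far as the arm can. A call with a gripper value outside its range is refused whole. The fingers move at their own pace and stop on an object; the grip force is fixed at half the most. Time passes only in rows, so rows that repeat a pose let the fingers close. It gives the time, the measured TCP pose, the force, the opening and the grip force at its end, in the units of the state.
- sensors.get_obs(): the state, without advancing time (a new reading comes with each control period).
- vision.camera(name): name is "scene" or "top"; returns the picture (400x640x3 uint8, blue, green, red); there is no depth.
- vision.camera_model(name): a dict with "K" (3x3 intrinsics, pixels), "extrinsics" (4x4, takes a point from world to camera coordinates). Camera axes: x right, y down, z forward; pixel columns grow to the right and rows downward; lengths in m; the calibration is good to about 2 mm. A picture is of the moment at which its call begins. camera_model takes no time and is no camera call.
- ctrl.hand_in(): hands the job in; it is judged then, once.
The state is a dict: "time_s": time; "q": joint angles; "dq": joint speeds; "joint_efforts": joint torques, N m; "eef_pos": TCP position; "eef_rot": TCP orientation; "wrist_force": force on the tool from outside, world axes, zero at the start; "torque": the same for the moment, N m; "opening": opening from 0.0 (shut) to 1.0 (fully open); "grasp_force": force on a finger pad.
Only numpy, scipy, OpenCV 4.12 (cv2) and the standard library are available. Lean on these libraries where they do the work, as an engineer would, in place of code of your own. Each camera call takes 0.05 s, during which the arm holds its last target. There are 200 camera calls.

### The job

Fit the loose black bayonet cap on the filler neck of the grey oil reservoir: feel for the notches, let both lugs drop through, then press against the spring and turn it clockwise (seen from above) about a quarter turn to its stop, ease off so that it clicks up into its lock, and let go. Never force it: the spring needs only a light push, and pressing or twisting hard would bend the rim. Leave the pliers, the tape roll and the clamp bar where they lie.

Things in the scene. Friction and masses are not known exactly. Their poses are not given: they have to be found in the camera images.
- cap: Loose black cap, 110 to 225 g, 54 mm tall, standing upright on its stem on the bench. Origin: centre of the stem's foot; z up. Metal stem 23 mm in diameter, its foot chamfered over the lowest 3.5 mm; round flange 54 mm in diameter, 22.5 to 30 mm above the foot. Turned by half a turn it is the same.
- cap_lugs (a point): On the stem's axis, 10 mm above its foot, at mid height of two steel lugs that point along the cap's +x and -x: 7 to 13 mm above the foot, reaching 18.5 mm from the axis, 8 mm wide.
- cap_grip (a point): Centre of the top of the cap's grip bar, 54 mm above the foot. The bar stands on the flange, 24 mm high, 52 mm long along the cap's x (in line with the lugs), 14 mm thick along y. Axes as the cap.
- reservoir: Grey steel oil reservoir, 156 (x) by 136 mm, 55 mm high, fixed. Origin: centre of its underside on the bench; z up. On the middle of its top: a fixed aluminium filler neck, 54 mm outer diameter, 36 mm high. More than 60 N between cap and neck (all contacts added up; twisting by 0.9 N m, or touching down at over 20 mm/s, can do it) bends the rim.
- rim (a point): Centre of the neck's 26 mm hole at its rim's top, 91 mm above the bench. Two notches, 10.5 mm wide, half a turn apart, reach 20.5 mm from the axis. They lie along the reservoir's x, but up to 0.6 rad to either side: this is not measured, see or feel it. Off the notches the lugs rest on the rim, foot 84 mm above the bench; within about 0.07 rad they drop in.
- seat (a point): On the neck's axis, 78 mm above the bench: where the foot meets a spring-loaded valve plate once the lugs have dropped through the notches. The spring starts at 3 N and adds 0.9 N per mm pushed down. It carries the cap here.
- track (a point): On the neck's axis, 71 mm above the bench. With the foot 0 to 2.5 mm below this (about 10 N) the lugs are under the rim and the cap turns clockwise only, to a rigid stop 1.4 rad from the notches. 2.5 mm below it the flange meets the rigid rim. Released before the stop, the cap stays on the track and is not locked.
- lock (a point): On the neck's axis, 74 mm above the bench: where the foot stands when locked. At the stop, as the push is eased, the spring lifts the cap 3 mm into a pocket (the click); there it has about 0.2 rad of play (1.2 to 1.4 rad from the notches) and cannot turn back unless it is pressed down again.
- pliers: Pliers with blue handles, 180 mm long, 12 mm high, lying loose; a bystander. Origin: centre of the underside.
- tape: Roll of black tape, 66 mm across, 18 mm high, lying loose beyond the cap; a bystander. Origin: centre of the underside.
- bar: Bright steel clamp bar, 24 x 110 x 14 mm, lying loose; a bystander. Origin: centre of the underside.
Things that resemble listed ones, but are neither listed nor needed, are in the scene too. Several things have the shape of the cap; the one meant has the colours described above. Several things have the shape of the reservoir; the one meant has the colours described above.

How it is judged:
By the outcome, as a careful person would: the job done as asked, in the order asked, and still so for the second after the job is handed in, with the robot touching nothing.
It also fails if it takes over 72 s, if anything falls off the work surface, if the arm or the gripper's body presses on something with over 40 N, if the wrist force passes 120 N, or if a joint passes its speed limit or range.

## Working session

There is one attempt and no reset: what is moved stays moved. The work goes in short steps, Python scripts to look and compute and a tool call to move; the robot and the scene stay as the last step left them, time stands still between calls to the robot, and variables do not carry over. Pictures are saved under pics/ and viewed, at most 10 in all, crops included, and the job is handed in when it is done.

Besides the shell and the picture viewer there is one more tool, called after ">>>" as name(argument=value, ...) on one line, values as JSON. carry_out: Moves the arm, as the interface text tells. Its arguments: {"type":"object","properties":{"deltas":{"type":"string"}},"required":["deltas"]}

```bash
mkdir -p pics; python3 - <<'E'
from bench import sensors, vision
import cv2
for n in("scene","top"):
    cv2.imwrite(f"pics/{n}0.png",vision.camera(n)); m=vision.camera_model(n); print(n,m["K"],m["extrinsics"])
o=sensors.get_obs();print(o)
E
```

```text
scene [[395.92953353   0.         314.74388801]
 [  0.         395.92953353 194.05491343]
 [  0.           0.           1.        ]] [[ 0.83887561 -0.54425601  0.00855017 -0.40991109]
 [-0.34950261 -0.55060651 -0.75807677  0.31400899]
 [ 0.41729561  0.63294381 -0.65210927  0.82228747]
 [ 0.          0.          0.          1.        ]]
top [[513.1565672    0.         311.24328582]
 [  0.         513.1565672  199.83446601]
 [  0.           0.           1.        ]] [[ 0.01197445 -0.99992632 -0.00199142  0.06535593]
 [-0.99677441 -0.0117786  -0.07938542  0.54695999]
 [ 0.07935612  0.0029356  -0.99684201  1.51789443]
 [ 0.          0.          0.          1.        ]]
{'time_s': 0.1, 'q': array([ 9.26702934e-01,  1.81469009e-01,  1.60787940e+00,  3.93234105e-06,
        1.35380547e+00, -2.06294332e-01]), 'dq': array([-0.00083355, -0.0027037 , -0.00242462, -0.00101762, -0.0005279 ,
       -0.00162991]), 'joint_efforts': array([ 6.78082270e-04, -4.45877302e+01, -3.52237773e+01, -2.74812046e-04,
        4.18897573e-03, -2.14235648e-06]), 'eef_pos': array([0.24345304, 0.52038431, 0.2304868 ]), 'eef_rot': array([-3.23748949e-04,  2.17155894e-01,  9.76136624e-01, -7.10312897e-04]), 'wrist_force': array([-0.33513909,  0.20016345, -0.11245497]), 'torque': array([ 0.02715984, -0.04816148,  0.02000105]), 'grasp_force': 0.0, 'opening': 1.001128314375098}
```

View pics/scene0.png

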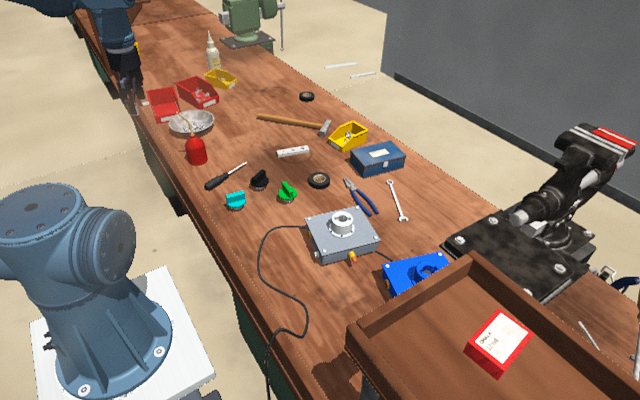

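View pics/top0.png

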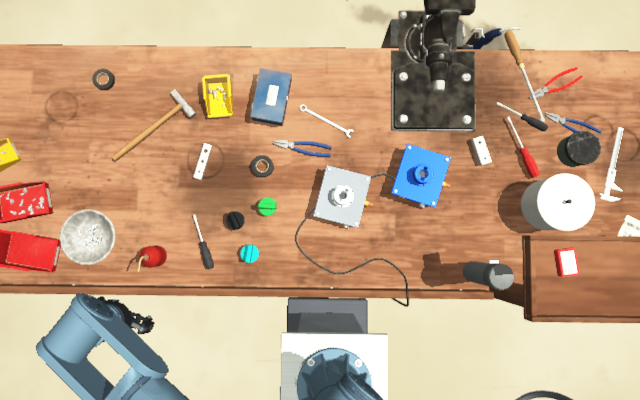

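Grey reservoir: top (343,195), scene (342,222). Black cap: top (235,220), scene (260,180), with green and cyan decoys beside it. Next I'll zoom in on both.

```bash
python3 - <<'E'
import cv2,numpy as np
s=cv2.imread("pics/scene0.png");t=cv2.imread("pics/top0.png")
def c(i,x,y,w=40,h=30): return cv2.resize(i[y-h:y+h,x-w:x+w],(400,300),interpolation=cv2.INTER_CUBIC)
cv2.imwrite("pics/z.png",np.vstack([np.hstack([c(s,260,180),c(s,342,222)]),np.hstack([c(t,235,220),c(t,343,195)])]))
E
```

```text
(no output)
```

View pics/z.png

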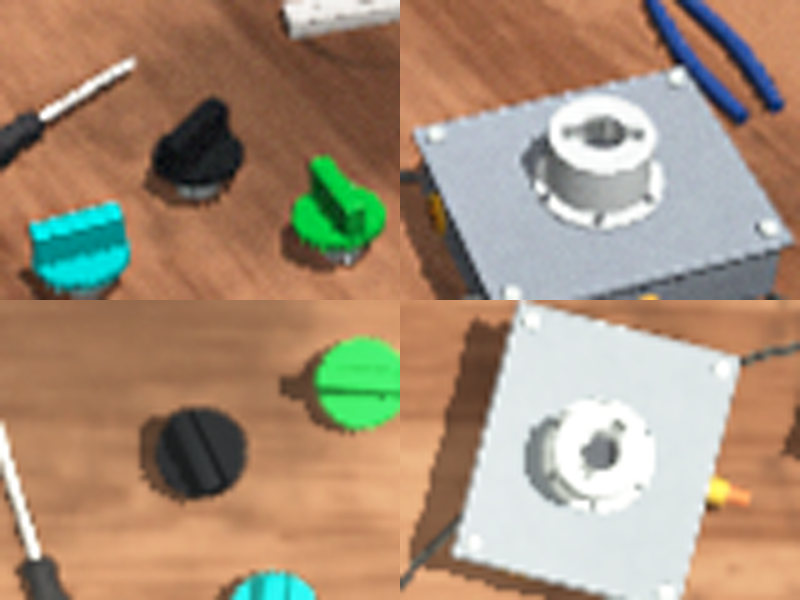

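```bash
cat > h.py <<'E'
import numpy as np
from bench import vision
M={n:vision.camera_model(n) for n in("scene","top")}
P={n:np.array(m["K"])@np.array(m["extrinsics"])[:3] for n,m in M.items()}
def onz(n,u,v,z):
    p=P[n]; A=np.array([p[0]-u*p[2],p[1]-v*p[2]]); return np.linalg.solve(A[:,:2],-A[:,2]*z-A[:,3])
def tri(us,ut):
    A=np.vstack([P[n][i]-w[i]*P[n][2] for n,w in(("scene",us),("top",ut)) for i in(0,1)])
    return np.linalg.lstsq(A[:,:3],-A[:,3],rcond=None)[0]
def proj(n,X):
    q=np.c_[X,np.ones(len(X))]@P[n].T; return q[:,:2]/q[:,2:]
E
python3 - <<'E'
from h import *
import cv2
from scipy.optimize import minimize
from scipy.spatial import ConvexHull
Z=lambda x,y:np.array([x/5,y/5])
s_c=lambda x,y:Z(x,y)+[220,150]; s_r=lambda x,y:Z(x-400,y)+[302,192]
t_c=lambda x,y:Z(x,y-300)+[195,190]; t_r=lambda x,y:Z(x-400,y-300)+[303,165]
off=-.4
rim=tri(s_r(603,133)+off,t_r(606,448)+off);print("rim",rim)
a=onz("scene",*s_r(570,132),.091);b=onz("scene",*s_r(640,133),.091);d=a-b;print("notch scene",a,b,np.arctan2(d[1],d[0]))
c=onz("top",*t_r(618,426),.091);o=onz("top",*t_r(606,448),.091);print("notch top",c,o,np.arctan2(*(c-o)[::-1]))
cs=[onz("top",*t_r(*p),.055) for p in((520,305),(740,357),(455,555))]
print("res x axis",[np.arctan2(*(cs[i]-cs[0])[::-1]) for i in(1,2)],[np.linalg.norm(cs[i]-cs[0]) for i in(1,2)])
# cap silhouettes
im={n:cv2.imread(f"pics/{n}0.png") for n in M}
box={"scene":(240,165,275,188),"top":(220,205,250,235)}
th=np.linspace(0,2*np.pi,40)
def model(p,n):
    x,y,a,z0=p; R=np.array([[np.cos(a),-np.sin(a)],[np.sin(a),np.cos(a)]])
    m=np.zeros((400*8,640*8),np.uint8) if 0 else np.zeros((320,480),np.uint8)
    fl=np.array([[.027*np.cos(t),.027*np.sin(t),h] for t in th for h in(.0225,.03)])
    br=np.array([[i*.026,j*.007,h] for i in(-1,1) for j in(-1,1) for h in(.03,.054)])
    for X in(fl,br):
        W=np.c_[X[:,:2]@R.T+[x,y],X[:,2]+z0]; q=(proj(n,W)-box[n][:2])*8
        cv2.fillConvexPoly(m,cv2.convexHull(q.astype(np.int32)),1)
    return m
masks={}
for n,(x0,y0,x1,y1) in box.items():
    g=im[n][y0:y1,x0:x1].max(2); k=(cv2.resize(g,None,fx=8,fy=8,interpolation=cv2.INTER_LINEAR)<62).astype(np.uint8)
    nl,lab,st,_=cv2.connectedComponentsWithStats(k); k=(lab==1+st[1:,4].argmax()).astype(np.uint8)
    f=np.zeros((320,480),np.uint8);f[:k.shape[0],:k.shape[1]]=k;masks[n]=f; print(n,k.sum()/64)
cost=lambda p:sum((model(p,n)!=masks[n]).sum() for n in masks)/64
i0=onz("top",*t_c(201,452),.03);print(i0)
best=min((minimize(cost,[*i0,a,0],method="Nelder-Mead",options=dict(initial_simplex=np.array([[*i0,a,0]]+[np.array([*i0,a,0])+e for e in np.diag([.01,.01,.3,.008])]))) for a in np.arange(-1.5,1.6,.4)),key=lambda r:r.fun)
print("cap",best.x,best.fun)
rows=[]
for n in masks:
    x0,y0,x1,y1=box[n]; e=cv2.resize(im[n][y0:y1,x0:x1],None,fx=8,fy=8)*1
    e=np.clip(e.astype(int)*2,0,255).astype(np.uint8)
    for m,col in((model(best.x,n),(0,0,255)),(masks[n],(0,255,0))):
        cv2.drawContours(e,cv2.findContours(m,0,2)[0],-1,col,1)
    e=cv2.copyMakeBorder(e,0,240-e.shape[0],0,280-e.shape[1],0);rows.append(e)
cv2.imwrite("pics/fit.png",np.hstack(rows))
E
```

```text
rim [ 0.55694209 -0.02084652  0.09387882]
notch scene [ 0.54405932 -0.01017498] [ 0.57300651 -0.02943902] 2.5544056971406524
notch top [ 0.56956213 -0.02944895] [ 0.5568068  -0.02265164] -0.4896194790848726
res x axis [np.float64(-1.7932389723647275), np.float64(2.8989555302986796)] [np.float64(0.13316551232276522), np.float64(0.15255564413030778)]
scene 211.78125
top 224.375
[0.48142914 0.2973748 ]
cap [ 0.48272522  0.29909943  0.53266862 -0.00308034] 75.578125
```

View pics/fit.png

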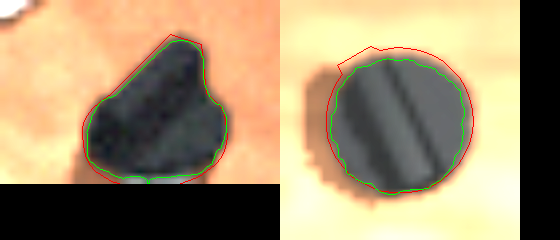

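The cap is at about (0.482, 0.299) with its bar at about 0.46 rad. The rim is at about (0.557, −0.0215), with the notches at about −0.55 rad (scene −0.59, top −0.49). Now the approach over the cap, with the fingers part closed because the green cap stands along the closing line.

>>> carry_out(deltas="-40 -12 0 0 0 -0.12 0.4; -85 -27 0 0 0 -0.25 0.4; -130 -42 0 0 0 -0.38 0.4; -175 -56 0 0 0 -0.51 0.4; -220 -70 10 0 0 -0.64 0.4; -260 -84 30 0 0 -0.77 0.4; -290 -93 60 0 0 -0.90 0.4; -310 -99 90 0 0 -0.90 0.4; -310 -99 120 0 0 -0.90 0.4; -310 -99 130 0 0 -0.90 0.4; -310 -99 130 0 0 -0.90 0.4; -310 -99 130 0 0 -0.90 0.4")

```text
time_s: 1.6
eef_pos: [0.4832, 0.3003, 0.1026]
eef_rot: [0.001, -0.229, 0.973, 0.0]
wrist_force: [0.7, -0.1, 0.8]
opening: 0.602
grasp_force: 0.0
```

```bash
python3 - <<'E'
from h import *
from bench import sensors
import cv2
s=vision.camera("scene");t=vision.camera("top");cv2.imwrite("pics/s1.png",s);cv2.imwrite("pics/t1.png",t)
def c(i,x,y,w=48,h=36): return cv2.resize(i[y-h:y+h,x-w:x+w],(400,300),interpolation=cv2.INTER_CUBIC)
cv2.imwrite("pics/z1.png",np.hstack([c(s,260,165),c(t,235,220)]))
o=sensors.get_obs();print(o["eef_pos"],o["eef_rot"],o["opening"],o["q"],o["wrist_force"])
E
```

```text
[0.48329814 0.30031443 0.10274641] [ 1.23185582e-03 -2.29319659e-01  9.73350377e-01  1.41068257e-04] 0.6007612590105943 [ 3.47462299e-01  3.14057127e-01  1.72503139e+00 -5.74110950e-06
  1.10002433e+00 -1.68608911e+00] [0.28961822 1.14059472 0.00611363]
```

View pics/z1.png

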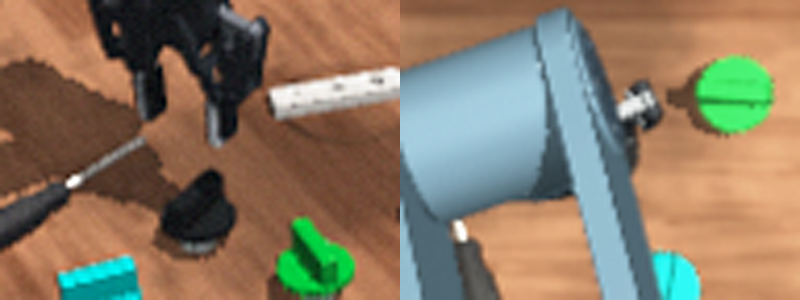

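The fingers straddle the bar: in the scene crop the tips are at about (150,110) and (220,140), with the cap below them. Descend and grip.

>>> carry_out(deltas="1 0 20 0 0 0 0.4; 1 0 40 0 0 0 0.4; 1 0 55 0 0 0 0.4; 1 0 65 0 0 0 0.4; 1 0 68 0 0 0 0.4; 1 0 68 0 0 0 0.4; 1 0 68 0 0 0 0.7; 1 0 68 0 0 0 1; 1 0 68 0 0 0 1; 1 0 68 0 0 0 1; 1 0 68 0 0 0 1; 1 0 68 0 0 0 1")

```text
time_s: 3.2
eef_pos: [0.4822, 0.2995, 0.034]
eef_rot: [0.001, -0.229, 0.973, 0.0]
wrist_force: [-0.4, -1.1, 5.8]
opening: 0.15
grasp_force: 59.9
```

>>> carry_out(deltas="0 0 -10 0 0 0 1; 0 0 -30 0 0 0 1; 0 0 -60 0 0 0 1; 0 0 -90 0 0 0 1; 0 0 -115 0 0 0 1; 0 0 -130 0 0 0 1; 0 0 -130 0 0 0 1; 0 0 -130 0 0 0 1")

```text
time_s: 4.2
eef_pos: [0.4809, 0.2989, 0.162]
eef_rot: [-0.001, -0.229, 0.973, -0.0]
wrist_force: [-0.5, 0.2, -2.1]
opening: 0.147
grasp_force: 59.2
```

>>> carry_out(deltas="6 -25 0 0 0 0.10 1; 15 -60 0 0 0 0.22 1; 24 -100 0 0 0 0.36 1; 33 -140 0 0 0 0.5 1; 42 -180 0 0 0 0.63 1; 51 -220 0 0 0 0.76 1; 60 -260 0 0 0 0.88 1; 68 -295 0 0 0 0.97 1; 73 -315 0 0 0 1.01 1; 75 -321 0 0 0 1.01 1; 75 -321 0 0 0 1.01 1; 75 -321 0 0 0 1.01 1")

```text
time_s: 5.7
eef_pos: [0.5574, -0.0203, 0.1631]
eef_rot: [-0.0, 0.27, 0.963, 0.0]
wrist_force: [-0.1, -0.0, -2.2]
opening: 0.151
grasp_force: 59.1
```

```bash
python3 - <<'E'
from h import *
from bench import sensors
import cv2
s=vision.camera("scene");t=vision.camera("top");cv2.imwrite("pics/s2.png",s);cv2.imwrite("pics/t2.png",t)
def c(i,x,y,w=40,h=30): return cv2.resize(i[y-h:y+h,x-w:x+w],(800,600),interpolation=cv2.INTER_CUBIC)
cv2.imwrite("pics/z2.png",c(s,342,205))
o=sensors.get_obs();print(o["eef_pos"],o["eef_rot"],o["q"],o["wrist_force"],o["torque"])
E
```

```text
[ 0.55749721 -0.02045607  0.16330682] [-6.87934534e-05  2.69678037e-01  9.62950541e-01  8.98381130e-05] [-2.49544137e-01  2.13559141e-01  1.71319721e+00  1.95081695e-04
  1.21496963e+00 -1.27429110e+00] [-0.36729812 -0.44115976 -1.45334853] [-0.01865021  0.023941    0.04190381]
```

View pics/z2.png

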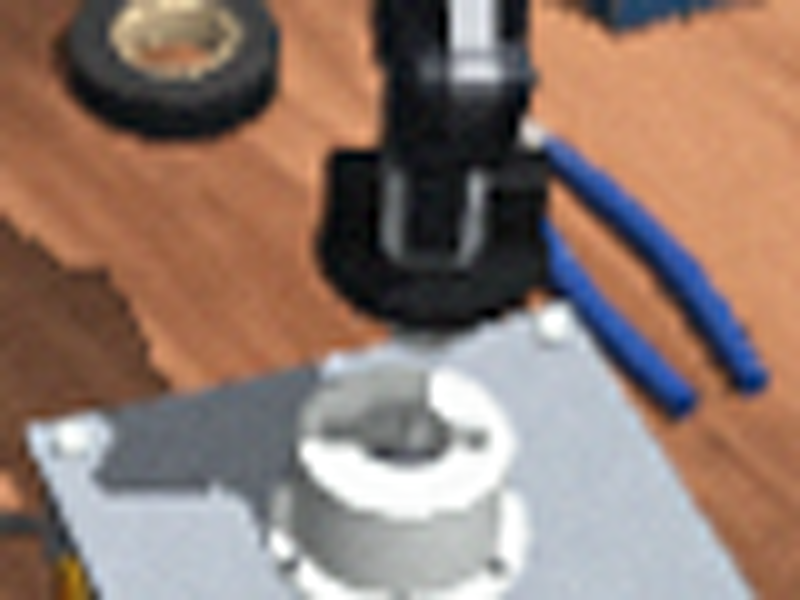

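```bash
python3 - <<'E'
from h import *
f=lambda x,y:np.array([302+x/10-.45,175+y/10-.45])
T=np.array([.5575,-.0205])
print("pred flange u",proj("scene",np.array([[*T,.155],[*T,.1595]])),f(432.5,0)[0])
print("rim meas",f(408.5,437),"pred at T",proj("scene",np.array([[*T,.091]])))
print("rim onz",onz("scene",*f(408.5,437),.091))
a=onz("scene",*f(328,434),.091);b=onz("scene",*f(490,437),.091);d=b-a
print(a,b,(a+b)/2,np.arctan2(d[1],d[0]),np.linalg.norm(d))
for t in((606,448),(604,450)):print(onz("top",303+(t[0]-400)/5-.4,165+(t[1]-300)/5-.4,.091))
E
python3 - <<'E'
import cv2,numpy as np
t=cv2.imread("pics/top0.png");s=cv2.imread("pics/scene0.png")
a=cv2.resize(t[182:208,328:360],(400,325),interpolation=cv2.INTER_CUBIC);b=cv2.resize(s[206:232,326:358],(400,325),interpolation=cv2.INTER_CUBIC)
cv2.imwrite("pics/n.png",np.hstack([b,a]))
E
```

```text
pred flange u [[344.3034282  199.50304971]
 [344.41215113 198.08007953]] 344.8
rim meas [342.4  218.25] pred at T [[342.82744039 218.82083905]]
rim onz [ 0.55779887 -0.01828609]
[ 0.54152151 -0.00666153] [ 0.57490992 -0.02917504] [ 0.55821571 -0.01791829] -0.5932626550191962 0.04026964487235327
[ 0.55794476 -0.02149701]
[ 0.55677974 -0.02035836]
```

View pics/n.png

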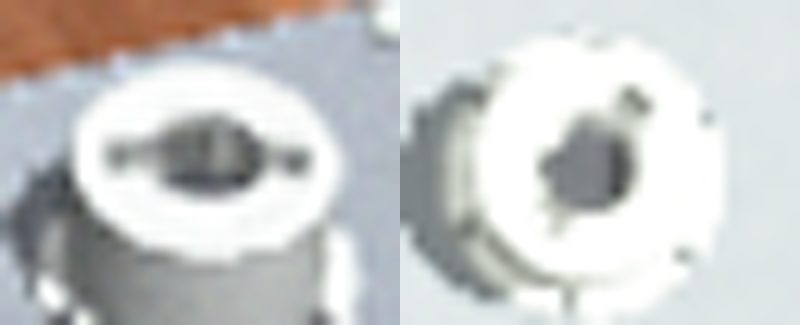

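```bash
python3 - <<'E'
from h import *
th=np.linspace(0,2*np.pi,200);C=.027*np.c_[np.cos(th),np.sin(th)]
T=np.array([.5575,-.0205])
def ext(c,zs):
    q=np.vstack([proj("scene",np.c_[C+c,np.full(200,z)]) for z in zs]);return q.min(0),q.max(0)
print("flange pred",ext(T,[.1515,.159]),"meas L333.25 R356.35 bot",175+32.7-.45)
print("rim pred",ext(T,[.091]),"meas L",302+30-.45,"R",302+51.7-.45,"top",175+36-.45)
def c2(c):
    q=proj("top",np.c_[C+c,np.full(200,.091)]);return q.min(0),q.max(0)
print("top rim pred",c2(T),"meas L",328+80/12.5-.46,"R",328+325/12.5-.46,"T",182+38/12.5-.46,"B",182+278/12.5-.46)
import cv2
# subpixel rim/flange edges in scene
s=cv2.imread("pics/s2.png").max(2).astype(int)
for r in(217,218,219):print(r,s[r,328:358])
for r in(199,201,203):print(r,s[r,330:360])
E
```

```text
flange pred (array([332.88163263, 190.87762775]), array([355.82120152, 208.30437885])) meas L333.25 R356.35 bot 207.25
rim pred (array([331.94559599, 211.36534373]), array([353.72970012, 226.59332608])) meas L 331.55 R 353.25 top 210.55
top rim pred (array([334.03370007, 184.98579698]), array([352.86860356, 203.74289274])) meas L 333.94 R 353.54 T 184.57999999999998 B 203.78
217 [113 114 108 114 155 172 133 123 126 117 120 117 121 124 103 132 139 112
 127 198 223 230 237 255 240 212 206 205 204 204]
218 [111 115 107 115 151 169 126 107 112 112 114 120 122 119 115 154 145 111
 106 158 167 146 174 251 252 227 203 201 205 206]
219 [113 110 110 111 220 242 206 194 196 176 127  99  94 103 115 142 126 104
 108 191 188 137 185 252 255 230 206 206 204 205]
199 [171 175 179  92  19  15  16  20  14  17  81 111  51  25  22  26  27  17
 115 112  46  25  25  26  28  24  44 168 148 171]
201 [159 162 177 128  45  17  29  25  19  25  23  40  49  49  51  53  49  66
  80  49  40  41  38  39  41  41  41 145 178 160]
203 [159 158 166 181 141  54  19  19  22  21  20  26  32  33  42  37  38  39
  44  34  38  40  37  41  37  45  38  67 129 162]
```

The notches read −0.59 rad in both views. The relative check of flange and rim leaves a residual of about 1 mm, which I'll feel out. Descend slowly.

>>> carry_out(deltas="1 0 8 0 0 0.04 1; 1 0 18 0 0 0.04 1; 1 0 26 0 0 0.04 1; 1 0 30 0 0 0.04 1; 1 0 32 0 0 0.04 1; 1 0 33.5 0 0 0.04 1; 1 0 35 0 0 0.04 1; 1 0 35 0 0 0.04 1")

```text
time_s: 6.8
eef_pos: [0.5568, -0.021, 0.1283]
eef_rot: [0.0, 0.29, 0.957, -0.0]
wrist_force: [-0.4, -0.1, -1.7]
opening: 0.147
grasp_force: 59.1
```

>>> carry_out(deltas="0 0 1 0 0 0 1; 0 0 2 0 0 0 1; 0 0 3 0 0 0 1; 0 0 4 0 0 0 1; 0 0 4 0 0 0 1")

```text
time_s: 7.42
eef_pos: [0.5569, -0.021, 0.1247]
eef_rot: [0.0, 0.29, 0.957, -0.0]
wrist_force: [-0.9, 0.4, 3.3]
opening: 0.148
grasp_force: 59.8
```

>>> carry_out(deltas="0.5 0 0 0 0 0 1; 1 0.2 0 0 0 0 1; 1.5 0.3 0 0 0 0 1; 1.5 0.3 0 0 0 0 1")

```text
time_s: 7.92
eef_pos: [0.5553, -0.0195, 0.1238]
eef_rot: [-0.001, 0.29, 0.957, 0.0]
wrist_force: [0.2, 0.2, -0.4]
opening: 0.148
grasp_force: 59.2
```

>>> carry_out(deltas="0 0 0.7 0 0 0 1; 0 0 1.4 0 0 0 1; 0 0 2 0 0 0 1; 0 0 2 0 0 0 1")

```text
time_s: 8.43
eef_pos: [0.5559, -0.0194, 0.1226]
eef_rot: [0.0, 0.29, 0.957, 0.0]
wrist_force: [-0.6, 5.1, 4.3]
opening: 0.148
grasp_force: 60.0
```

>>> carry_out(deltas="0.3 0.5 0 0 0 0 1; 0.6 1 0 0 0 0 1; 0.7 1.2 0 0 0 0 1; 0.7 1.2 0 0 0 0 1")

```text
time_s: 8.93
eef_pos: [0.5559, -0.0187, 0.1222]
eef_rot: [0.0, 0.29, 0.957, -0.0]
wrist_force: [1.2, 1.0, 1.7]
opening: 0.148
grasp_force: 59.7
```

>>> carry_out(deltas="0 0 0.8 0 0 0 1; 0 0 1.6 0 0 0 1; 0 0 2.4 0 0 0 1; 0 0 2.4 0 0 0 1")

```text
time_s: 9.43
eef_pos: [0.5558, -0.018, 0.1195]
eef_rot: [-0.0, 0.29, 0.957, 0.0]
wrist_force: [1.2, 3.8, 1.2]
opening: 0.152
grasp_force: 59.4
```

>>> carry_out(deltas="0.2 0.5 0 0 0 0 1; 0.4 1 0.5 0 0 0 1; 0.4 1 1.2 0 0 0 1; 0.4 1 2 0 0 0 1; 0.4 1 2 0 0 0 1")

```text
time_s: 10.05
eef_pos: [0.5558, -0.0176, 0.1177]
eef_rot: [-0.0, 0.29, 0.957, -0.0]
wrist_force: [-0.6, 1.1, -0.7]
opening: 0.149
grasp_force: 59.3
```

>>> carry_out(deltas="0 0 0.8 0 0 0 1; 0 0 1.6 0 0 0 1; 0 0 2.4 0 0 0 1; 0 0 2.4 0 0 0 1")

```text
time_s: 10.55
eef_pos: [0.5562, -0.0174, 0.1154]
eef_rot: [0.0, 0.29, 0.957, 0.0]
wrist_force: [1.0, 1.6, 0.2]
opening: 0.151
grasp_force: 59.1
```

The lugs are through the notches (foot at about 81 mm). Continue down onto the spring.

>>> carry_out(deltas="0 0.2 1 0 0 0 1; 0 0.4 2 0 0 0 1; 0 0.4 3 0 0 0 1; 0 0.4 4 0 0 0 1; 0 0.4 5 0 0 0 1; 0 0.4 5 0 0 0 1")

```text
time_s: 11.3
eef_pos: [0.5561, -0.0171, 0.1106]
eef_rot: [-0.0, 0.29, 0.957, -0.0]
wrist_force: [-0.3, 1.2, 2.0]
opening: 0.147
grasp_force: 59.7
```

>>> carry_out(deltas="0 0 1 0 0 0 1; 0 0 2 0 0 0 1; 0 0 3 0 0 0 1; 0 0 4 0 0 0 1; 0 0 4 0 0 0 1")

```text
time_s: 11.92
eef_pos: [0.5562, -0.0171, 0.1067]
eef_rot: [-0.0, 0.29, 0.957, -0.0]
wrist_force: [-2.2, 2.0, 5.9]
opening: 0.147
grasp_force: 60.1
```

>>> carry_out(deltas="0 0 0.8 0 0 0 1; 0 0 1.6 0 0 0 1; 0 0 2.4 0 0 0 1; 0 0 2.9 0 0 0 1; 0 0 2.9 0 0 0 1; 0 0 2.9 0 0 0 1")

```text
time_s: 12.68
eef_pos: [0.5563, -0.0172, 0.1041]
eef_rot: [0.0, 0.29, 0.957, -0.0]
wrist_force: [-3.9, 1.5, 8.2]
opening: 0.146
grasp_force: 60.5
```

Foot at about 70 mm, on the track. Turn clockwise (tool +z) in portions.

>>> carry_out(deltas="0.3 -0.2 0 0 0 0.05 1; 0.3 -0.2 0 0 0 0.12 1; 0.3 -0.2 0 0 0 0.2 1; 0.3 -0.2 0 0 0 0.28 1; 0.3 -0.2 0 0 0 0.35 1; 0.3 -0.2 0 0 0 0.35 1")

```text
time_s: 13.42
eef_pos: [0.5573, -0.0171, 0.1048]
eef_rot: [0.002, 0.452, 0.892, 0.001]
wrist_force: [0.3, 3.6, 8.2]
opening: 0.151
grasp_force: 60.4
```

```bash
python3 -c "
from bench import sensors
o=sensors.get_obs();print(o['wrist_force'],o['torque'],o['eef_pos'],o['eef_rot'],o['q'])"
```

```text
[0.34762984 3.57063476 8.23415995] [ 0.46144796 -0.08433621 -0.02122577] [ 0.55733516 -0.0171044   0.1047568 ] [1.51261145e-03 4.52253113e-01 8.91888102e-01 6.68794776e-04] [-2.43914726e-01  2.87930027e-01  1.75445489e+00  7.05789477e-04
  1.09596021e+00 -8.76451428e-01]
```

>>> carry_out(deltas="0.4 0.3 0.5 0 0 0.08 1; 0.4 0.3 0.7 0 0 0.16 1; 0.4 0.3 0.7 0 0 0.24 1; 0.4 0.3 0.7 0 0 0.32 1; 0.4 0.3 0.7 0 0 0.4 1; 0.4 0.3 0.7 0 0 0.4 1")

```text
time_s: 14.18
eef_pos: [0.5577, -0.0168, 0.1043]
eef_rot: [0.002, 0.62, 0.784, 0.001]
wrist_force: [0.8, 1.8, 8.1]
opening: 0.146
grasp_force: 60.4
```

```bash
python3 -c "
from bench import sensors
o=sensors.get_obs();print(o['wrist_force'],o['torque'],o['eef_pos'],o['eef_rot'])"
```

```text
[0.82239831 1.8460799  8.10056368] [ 0.49622656 -0.167481   -0.02057191] [ 0.55767945 -0.01675748  0.10429533] [0.00175447 0.62046638 0.78423034 0.00107804]
```

>>> carry_out(deltas="0 0 0 0 0 0.08 1; 0 0 0 0 0 0.16 1; 0 0 0 0 0 0.24 1; 0 0 0 0 0 0.32 1; 0 0 0 0 0 0.4 1; 0 0 0 0 0 0.46 1; 0 0 0 0 0 0.5 1; 0 0 0 0 0 0.5 1")

```text
time_s: 15.18
eef_pos: [0.5583, -0.0168, 0.1045]
eef_rot: [0.002, 0.795, 0.607, 0.002]
wrist_force: [1.3, 2.5, 7.5]
opening: 0.147
grasp_force: 60.4
```

```bash
python3 -c "
from bench import sensors
o=sensors.get_obs();print(o['wrist_force'],o['torque'],o['eef_pos'],o['eef_rot'])"
```

```text
[1.33642437 2.54710914 7.52702445] [ 0.46864986 -0.39600082 -0.0439431 ] [ 0.55825408 -0.01677866  0.10454175] [0.00185103 0.79507536 0.60650457 0.00198955]
```

>>> carry_out(deltas="0 0 0.2 0 0 0.03 1; 0 0 0.2 0 0 0.06 1; 0 0 0.2 0 0 0.09 1; 0 0 0.2 0 0 0.12 1; 0 0 0.2 0 0 0.12 1")

```text
time_s: 15.8
eef_pos: [0.5584, -0.0168, 0.1044]
eef_rot: [0.002, 0.83, 0.558, 0.002]
wrist_force: [3.2, 2.8, 7.9]
opening: 0.149
grasp_force: 60.4
```

```bash
python3 -c "
from bench import sensors
o=sensors.get_obs();print(o['wrist_force'],o['torque'],o['eef_pos'],o['eef_rot'])"
```

```text
[3.17039264 2.79869092 7.9006728 ] [ 0.47483156 -0.45486351  0.05969948] [ 0.55836899 -0.01679892  0.10443868] [0.00184579 0.82997925 0.55778692 0.00218791]
```

>>> carry_out(deltas="0 0 0 0 0 0.02 1; 0 0 0 0 0 0.04 1; 0 0 0 0 0 0.04 1")

```text
time_s: 16.18
eef_pos: [0.5584, -0.0168, 0.1045]
eef_rot: [0.002, 0.841, 0.541, 0.002]
wrist_force: [2.4, 2.4, 8.4]
opening: 0.143
grasp_force: 60.4
```

```bash
python3 -c "
from bench import sensors
o=sensors.get_obs();print(o['wrist_force'],o['torque'],o['eef_pos'],o['eef_rot'])"
```

```text
[2.43010117 2.39223616 8.36279552] [ 0.47772927 -0.50073603  0.06830446] [ 0.5584155  -0.01684983  0.10445506] [0.00183799 0.84093799 0.54112371 0.00224752]
```

>>> carry_out(deltas="0 0 0 0 0 0.02 1; 0 0 0 0 0 0.04 1; 0 0 0 0 0 0.05 1; 0 0 0 0 0 0.05 1")

```text
time_s: 16.68
eef_pos: [0.5584, -0.0168, 0.1044]
eef_rot: [0.002, 0.854, 0.52, 0.002]
wrist_force: [2.1, 2.6, 7.6]
opening: 0.147
grasp_force: 60.5
```

```bash
python3 -c "
from bench import sensors
o=sensors.get_obs();print(o['wrist_force'],o['torque'],o['eef_pos'],o['eef_rot'])"
```

```text
[2.11275822 2.58304812 7.63337918] [ 0.48176451 -0.45882869  0.23463526] [ 0.55835795 -0.0168286   0.10442467] [0.00178442 0.85405522 0.52017462 0.00220627]
```

At the stop: torque is up to 0.23 N m after about 1.43 rad. Now ease off.

>>> carry_out(deltas="0 0 -0.8 0 0 0 1; 0 0 -1.6 0 0 0 1; 0 0 -2.4 0 0 0 1; 0 0 -3.2 0 0 0 1; 0 0 -3.8 0 0 0 1; 0 0 -3.8 0 0 0 1")

```text
time_s: 17.42
eef_pos: [0.5582, -0.0169, 0.107]
eef_rot: [0.002, 0.854, 0.52, 0.002]
wrist_force: [7.1, 0.7, 0.4]
opening: 0.151
grasp_force: 59.2
```

```bash
python3 -c "
from bench import sensors
o=sensors.get_obs();print(o['wrist_force'],o['torque'],o['eef_pos'],o['eef_rot'])"
```

```text
[7.09159113 0.72609728 0.40831759] [ 0.40393623 -1.27541     0.204952  ] [ 0.55816086 -0.01686773  0.10703525] [0.00163526 0.8541154  0.52007667 0.0021133 ]
```

It rose out of the track into the pocket (TCP 107 mm against 105 mm on the track). Relax the side load and the twist, then open.

>>> carry_out(deltas="0.3 0.5 0.5 0 0 -0.03 1; 0.3 0.6 0.5 0 0 -0.06 1; 0.3 0.6 0.5 0 0 -0.06 1")

```text
time_s: 17.8
eef_pos: [0.5578, -0.0166, 0.1068]
eef_rot: [0.001, 0.838, 0.546, 0.001]
wrist_force: [2.3, 3.1, 5.2]
opening: 0.147
grasp_force: 60.2
```

```bash
python3 -c "
from bench import sensors
o=sensors.get_obs();print(o['wrist_force'],o['torque'],o['eef_pos'],o['eef_rot'])"
```

```text
[2.34472813 3.14475896 5.20994037] [ 0.55708424 -0.40021989  0.03335156] [ 0.55782365 -0.01658969  0.10683591] [7.86522155e-04 8.38043003e-01 5.45602300e-01 1.19889060e-03]
```

>>> carry_out(deltas="0 0 0 0 0 0 0.8; 0 0 0 0 0 0 0.6; 0 0 0 0 0 0 0.4; 0 0 0 0 0 0 0.4; 0 0 0 0 0 0 0.4; 0 0 -10 0 0 0 0.4; 0 0 -30 0 0 0 0.4; 0 0 -60 0 0 0 0.4; 0 0 -90 0 0 0 0.4; 0 0 -120 0 0 0 0.4; 0 0 -130 0 0 0 0.4; 0 0 -130 0 0 0 0.4")

```text
time_s: 19.3
eef_pos: [0.5568, -0.0167, 0.2365]
eef_rot: [0.001, 0.838, 0.545, 0.0]
wrist_force: [-0.6, -0.4, 0.0]
opening: 0.6
grasp_force: 0.0
```

```bash
python3 - <<'E'
from h import *
from bench import sensors
import cv2
s=vision.camera("scene");t=vision.camera("top")
def c(i,x,y,w=48,h=36): return cv2.resize(i[y-h:y+h,x-w:x+w],(400,300),interpolation=cv2.INTER_CUBIC)
cv2.imwrite("pics/z3.png",np.hstack([c(s,342,205),c(t,343,195)]))
o=sensors.get_obs();print(o["eef_pos"],o["wrist_force"],o["opening"])
# predicted scene extents of flange at foot 74 / 71 / 78
th=np.linspace(0,2*np.pi,200);C=.027*np.c_[np.cos(th),np.sin(th)]+[.5572,-.0185]
for f in(.071,.074,.078):
    q=proj("scene",np.c_[C,np.full(200,f+.0225)]);print(f,q.max(0),(q.max(0)-[294,169]+.4)*400/96)
    a=1.6 ;
E
```

```text
[ 0.55586825 -0.01647038  0.23472213] [ 0.01532891  0.42893188 -0.68434294] 0.6011065854885403
0.071 [353.21662157 225.41938853] [248.40258987 236.7474522 ]
0.074 [353.3039171  224.54507593] [248.76632127 233.10448305]
0.078 [353.42085557 223.37376585] [249.25356489 228.22402436]
```

View pics/z3.png

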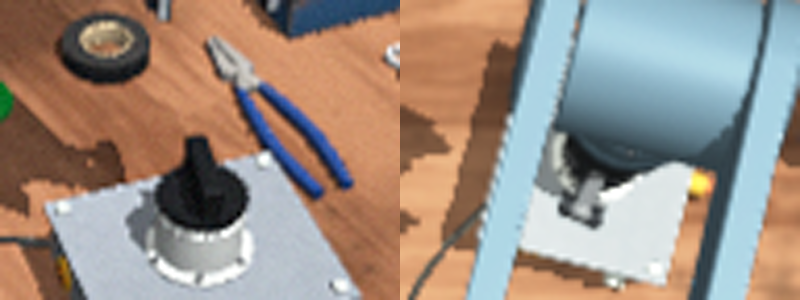

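The picture shows the cap level on the neck, its bar turned about a quarter, with the gripper clear and the pliers and tape undisturbed. The height and spring force before I let go (107 mm, about 7 N) match the lock position, not the track.

```bash
python3 -c "
from bench import ctrl
print(ctrl.hand_in())"
```

```text
the job is handed in; nothing more can be done
None
```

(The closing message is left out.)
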